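# Latch the filament dry box shut

## Task

The hatch on top of the filament dry box stands ajar and its draw latch is open. Slide the hatch up to its rubber seal and press it on for a moment with about 12 N (keep it under 16 N) so that the seal beds in; then swing the claw over so that it hooks behind the keeper while the lever still stands up, and swing the lever down past centre until it lies fully home and holds the hatch tight. Be gentle with the latch too, and leave the box and everything else on the bench where it is.

Things in the scene. Friction and masses are not known exactly. Their poses are not given: they have to be found in the camera images.
- drybox: Heavy black filament dry box on the bench, 290 long (its x, -110 to +180), 210 wide (y). Origin on the bench below the lever's pivot; x points from latch to keeper and hatch, z up. Front deck (x -110 to 22) top 92 above the bench; a soft rubber seal strip at its rear edge, about x = 27 to 41. Latch, keeper and ridge are centred on y = 0. Guide rails 8 wide at y = +-99 stand 5 above the deck.
- hatch (a joint): Position of the grey hatch plate (100 x 186, top 92 above the bench) along the box's x, in m; starts 0.014 to 0.022 (ajar), at most 0.026. It meets the rubber seal somewhere from +0.004 to -0.004, different each time and to be felt; the seal then gives 7 N per mm. About 3 N of friction: it stays where left. The closed latch draws it to about -0.005.
- ridge (a point): Middle of the far (+x) top edge of the pull ridge across the hatch: a grey bar 12 thick (x), 90 long (y), 22 high above the hatch; push its far face to slide the hatch towards the latch. At hatch = 0 it is at x = 114, z = 114 in the box frame.
- keeper (a point): Middle of the top rear (+x) edge of the steel keeper on the hatch: an upright plate 24 wide (y), 6 thick (x), 13 high above the hatch, leaning 8 degrees to +x so that the claw cannot ride off. At hatch = 0 it is at x = 60, z = 105 in the box frame. Axes as the box.
- pivot (a point): The lever's hinge axis, along the box's y, fixed at x = 0, y = 0, 106 above the bench. Near dead centre (lever at 0.21 rad) the latch is at its tightest; below that the load pulls the lever on down to a hard stop at 0.
- lever (a joint): Angle of the steel lever, rad: 0 = closed, flat, pointing to -x of the box (away from the keeper); 1.57 = upright; 1.95 = stop, leaning to the keeper; starts 1.75 to 1.95. Handle: plate 20 wide (y), 4 thick, 6 to 68 from the pivot; closed, its upper face is 6 above the pivot. About 1 N at the tip turns it unloaded (it stays where left), 3 to 10 N when it draws the hatch in.
- lever_tip (a point): Middle of the handle's outer end on the face that is the upper one when closed (and faces the keeper side when the lever stands up), 68 from the pivot.
- claw (a joint): Angle of the claw on the lever, rad, about their common pin; claw minus lever = the claw's elevation above horizontal, seen towards the keeper (+x). Starts folded back near its stop at 3.9, so leaning back past upright. Once past upright towards the keeper it sinks by its own weight within about 1 s. Swing the lever slowly at first (0.5 rad/s) or the claw lifts off with it.
- hook (a point): Middle of the inner tip edge of the claw's hook lip. Claw: steel bail 36 wide (y), two legs outside the lever and a cross plate with a lip 4 thick. Pin 12 from the pivot (lever closed: x -11.7, z -2.5 from it); lip's inner face 67 from the pin. With the lever at its stop and the hatch on the seal the lip drops 1 to 10 behind the keeper; if the hatch is ajar it is out of reach.
- hygro: Round white hygrometer, 40 across, 14 high, loose on the front deck at the left (+y) of the latch. Origin under its centre. Leave alone.
- nozzles: Clear nozzle case 50 x 34 x 16, loose on the front deck at the right (-y) of the latch. Origin under its centre. Leave alone.
- spool: Filament spool lying flat, 200 across, 54 high. Leave alone.
- scraper: Scraper lying on the bench. Leave alone.
- driver: Screwdriver lying on the bench. Leave alone.
- glue: Glue bottle, 32 across, 95 high, standing. Leave alone.
- print: Black printed part, 70 across, 49 high, standing. Leave alone.

How it is judged:
On the way, in this order (a step that is already met when the one before it is completed fails the run):
1. the hatch is slid up to its seal and pressed on with more than 9 N (value of joint hatch below 0.006 m and contact force between the fingers and hatch above 9 N), for 0.2 s.
2. the claw is hooked: its lip is behind the keeper and below the keeper's top, with the lever still standing up (x of hook in the frame of keeper between -0.004 and 0.016 m and z of hook in the frame of keeper between -0.018 and -0.004 m and value of joint lever above 1.2 rad), for 0.2 s.
At the end, for the whole second after the job is handed in: The lever lies down (less than 0.08 rad from its stop), the claw's lip is hooked behind the keeper (tip 4 mm or more below the keeper's top), and the hatch is drawn tight into its seal (joint hatch below -0.004) and at rest (value of joint lever below 0.08 rad and value of joint hatch below -0.004 m and x of hook in the frame of keeper between -0.004 and 0.016 m and z of hook in the frame of keeper between -0.018 and -0.004 m and velocity of joint hatch below 0.005 m/s and velocity of joint lever above -0.05 rad/s); the robot touches nothing.
It fails at once if the hatch is pushed or struck with more than 16 N (contact force between the fingers and hatch above 16 N).
It fails at once if the lever or claw is pushed or struck with more than 25 N (contact force between the fingers and lever above 25 N).
It fails at once if the box is struck with more than 25 N (contact force between the fingers and drybox above 25 N).
It fails at once if a thing standing by is moved by more than 2 cm (distance of any of hygro, nozzles, spool, scraper, driver, glue, print from where it was at the start of the episode above 0.02 m).
It also fails if it takes over 72 s, if anything falls off the work surface, if the arm or the gripper's body presses on something with over 40 N, if the wrist force passes 120 N, or if a joint passes its speed limit or range.

## Robot

A 6-joint arm with a two-finger parallel gripper is mounted at the origin on the work surface. World frame = base frame: x ahead of the robot, y to its left, z up, the work surface at z = 0. Lengths are in m, angles in rad, forces in N, time in s.
With the tool pointing down it reaches from about 0.325 to 0.85 m from the base axis. Payload 4.4 kg.
Tool frame: the origin (TCP) lies at the very end of the fingers, on their centre line; the grasp point (between the pads) lies 19 mm behind it (grip_depth is the distance from the TCP to the grasp point, in m); z points along the fingers, y is the direction in which the jaws open and shut (so a half turn about z gives the same grasp; the last joint's range is limited). The gripper opens to 94 mm and grips with 3 to 60 N. Pads are 16 mm wide; open, the fingers measure 119 mm over their backs; the gripper's body (75 mm by 177 mm) begins 78 mm behind the grasp point.
Start: joints at [1.093, 0.207, 1.542, -0, 1.393, -0.15], TCP at [0.185, 0.544, 0.205] pointing down, gripper open.
Joint ranges: [-2.73, 2.73], [-0.86, 2.22], [0.23, 2.46], [-1.11, 4.25], [0.08, 2.63], [-2.82, 2.82]. Speed limits (rad/s): [2.79, 2.79, 3.14, 3.14, 3.14, 3.14].

## Interface

Orientations are given as a unit quaternion [x, y, z, w].
In Python, from station import * gives the robot as it stands.
- The arm moves only by the shell command python3 -m jog 'ROWS' [OPENING] [FORCE]. ROWS is JSON, one flat list of numbers, 6 for each row, row after row: the shift along the world's x, y, z in units of 100 mm (1.0 is 100 mm), then the turn, a rotation vector about the world's x, y, z in units of pi rad (1.0 is pi rad). In form: [tx, ty, tz, ax, ay, az, tx, ty, tz, ax, ay, az, ...]. A call has 1 to 10 rows; each row shifts and turns the commanded pose from where the row before left it; what a row does not reach is not made up. A row lasts 1/10 s, in which the tool goes at most 50 mm and 8.59 degrees, less where a joint would pass 70% of its speed; a pose out of reach is approached as far as the arm can. A call with a number of a shift or a turn outside -1 to 1 is refused whole. A call with a gripper value outside its range is refused whole. OPENING is the finger opening in mm, from 0 to 94, set as the call begins (- or left out, the last holds). The fingers move at their own pace and stop on an object; FORCE is the grip in N (left out, the last holds). Time passes only in rows, so rows that do not move let the fingers close. It gives the time, the measured TCP pose, the force and the opening at its end, in the units of the state.
- read_state(): the state, without advancing time (a new reading comes with each control period).
- capture(name): name is "side" or "top"; returns the picture (420x560x3 uint8, red, green, blue); there is no depth.
- get_calibration(name): a dict with "mtx" (3x3 intrinsics, pixels), "k1" (the pictures are not rectified: a ray, as slopes to the right and down, at radius r is drawn at 1 + k1 r^2 times it, then the intrinsics apply), "rvec" (rotation vector, rad) and "tvec" (3), from world to camera coordinates, as OpenCV has them. Camera axes: x right, y down, z forward; pixel columns grow to the right and rows downward; lengths in m; the calibration is good to about 2 mm. A picture is of the moment at which its call begins. get_calibration takes no time and is no camera call.
- finish_job(): hands the job in, once; it reports no verdict.
The state is a dict: "t": time; "joints": joint angles; "joint_vel": joint speeds; "joint_efforts": joint torques, N m; "tcp_pos": TCP position; "tcp_rot": TCP orientation; "force": force on the tool from outside, world axes, zero at the start; "torque": the same for the moment, N m; "opening": finger opening in m.
Only numpy, scipy, OpenCV 4.12 (cv2) and the standard library are available. Lean on these libraries where they do the work, as an engineer would, in place of code of your own. Each camera call takes 0.05 s, during which the arm holds its last target. There are 200 camera calls.

## Working session

There is one attempt and no reset: what is moved stays moved. The work goes in short steps, Python scripts to look and compute and a shell command to move; the robot and the scene stay as the last step left them, time stands still between calls to the robot, and variables do not carry over. Pictures are saved under pics/ and viewed, about 8 in all and at most 12, crops included, and the job is handed in when it is done.

```bash
mkdir -p pics; ls
python3 - <<'E'
from station import *
import cv2
for n in("top","side"):
    cv2.imwrite(f"pics/{n}0.png",cv2.resize(capture(n)[:,:,::-1],(800,600),interpolation=cv2.INTER_CUBIC))
    print(get_calibration(n))
print(read_state())
E
```

```text
pics
{'mtx': array([[379.55401402,   0.        , 278.95474604],
       [  0.        , 379.55401402, 204.42085677],
       [  0.        ,   0.        ,   1.        ]]), 'k1': -0.03223125644558595, 'rvec': array([ 2.13223168, -2.1322735 ,  0.24182309]), 'tvec': array([-0.04871585,  0.51970973,  1.12941361])}
{'mtx': array([[491.37339103,   0.        , 280.69863304],
       [  0.        , 491.37339103, 207.9120163 ],
       [  0.        ,   0.        ,   1.        ]]), 'k1': -0.059355337090558756, 'rvec': array([ 0.58721284, -2.70638443,  1.13620002]), 'tvec': array([0.46232574, 0.22132565, 1.2042793 ])}
{'t': 0.1, 'joints': array([ 1.09250190e+00,  2.07313512e-01,  1.54283478e+00,  1.53784171e-05,
        1.39348822e+00, -1.50526631e-01]), 'joint_vel': array([-1.36054600e-03, -4.12427498e-03, -2.11197703e-03, -7.47813521e-04,
        1.19964030e-03,  8.14997374e-05]), 'joint_efforts': array([ 4.90040895e-05, -3.71862924e+01, -2.82292020e+01,  7.00745545e-02,
        3.12574406e-02, -7.93159552e-05]), 'tcp_pos': array([0.18478645, 0.54371884, 0.20440777]), 'tcp_rot': array([ 1.63152546e-01,  9.86600326e-01, -9.69494623e-04, -3.23234582e-04]), 'force': array([-0.19286751, -0.28975869, -0.2469496 ]), 'torque': array([0.00667452, 0.03551354, 0.03335421]), 'opening': 0.09392591994154059}
```

View pics/top0.png

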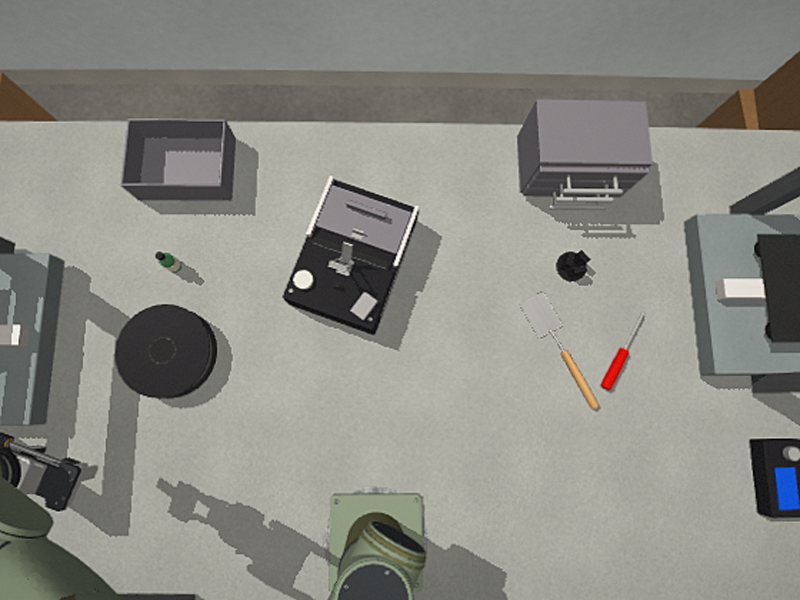

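View pics/side0.png

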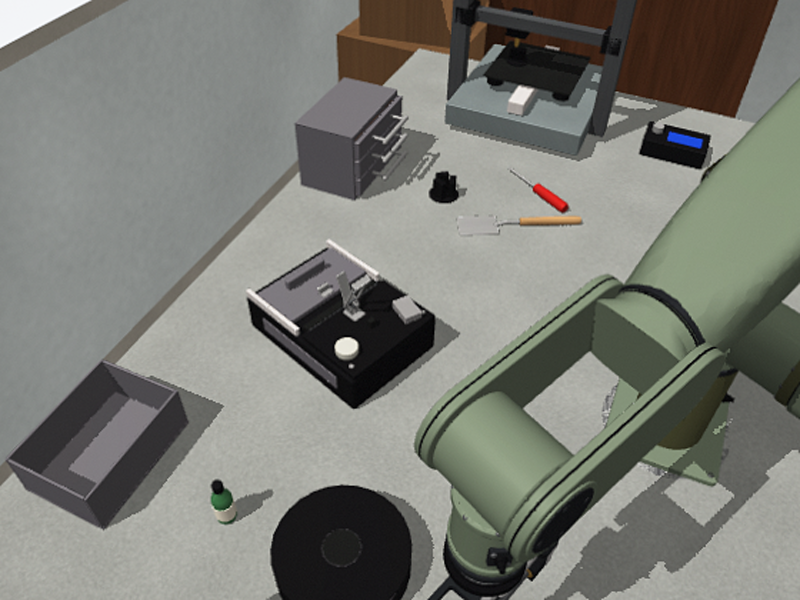

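The top view shows the box at about (350,255) on the 800-wide picture, hatch at the far end and latch in the middle; the side view shows it at (340,320). I'll enlarge both.

```bash
cat > h.py <<'E'
from station import *
import cv2, numpy as np
from scipy.optimize import least_squares
from scipy.spatial.transform import Rotation as R
def proj(n,P):
    c=get_calibration(n);M,_=cv2.Rodrigues(c['rvec'])
    q=np.atleast_2d(P)@M.T+c['tvec'];s=q[:,:2]/q[:,2:]
    s=s*(1+c['k1']*(s**2).sum(1,keepdims=True))
    return s@np.diag(np.diag(c['mtx'])[:2])+c['mtx'][:2,2]
def crop(n,f,x,y,w,h,k):
    cv2.imwrite(f,cv2.resize(capture(n)[y:y+h,x:x+w,::-1],(w*k,h*k),interpolation=cv2.INTER_CUBIC))
def b2w(p,P): # p=x,y,yaw
    P=np.atleast_2d(P);c,s=np.cos(p[2]),np.sin(p[2])
    return np.c_[p[0]+c*P[:,0]-s*P[:,1],p[1]+s*P[:,0]+c*P[:,1],P[:,2]]
E
python3 - <<'E'
from h import *
crop("top","pics/top1.png",190,115,130,120,5)
crop("side","pics/side1.png",165,160,150,130,5)
E
```

```text
(no output)
```

View pics/top1.png

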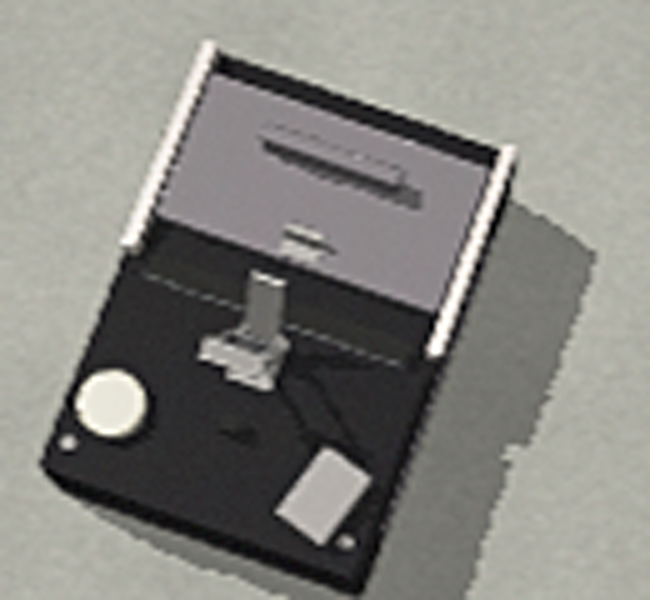

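View pics/side1.png

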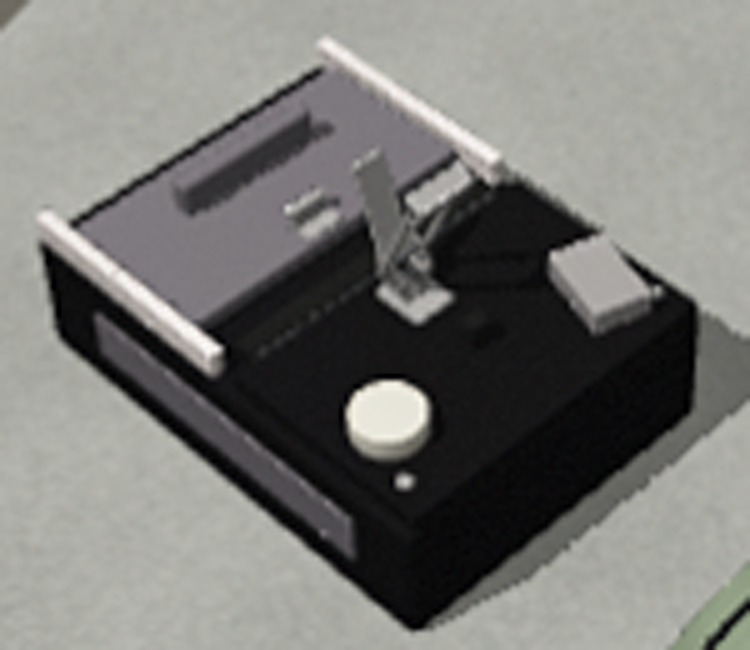

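Crops: top – rails' far ends near (210,42) and (512,150), ridge from (265,140) to (408,185), keeper at (305,235), lever tip near (267,272), claw folded back at (240,370). Side – lever tip at (370,155), bottom front corner (415,630), ridge near edge (178,180)–(308,110). I'll fit the pose from these.

```bash
cat > fit.py <<'E'
from h import *
T=lambda u,v:((u+.5)/5-.5+190,(v+.5)/5-.5+115)
S=lambda u,v:((u+.5)/5-.5+165,(v+.5)/5-.5+160)
# name, camera, pixel, fn(params)->box pt ; params x,y,yaw,hatch,railnear
obs=[("side",S(415,630),lambda q:[-.110,.105,0]),
("side",S(415,522),lambda q:[-.110,.105,.092]),
("side",S(692,410),lambda q:[-.110,-.105,0]),
("side",S(696,302),lambda q:[-.110,-.105,.092]),
("side",S(60,335),lambda q:[.180,.105,0]),
("side",S(42,216),lambda q:[.180,.101,.097]),
("side",S(324,42),lambda q:[.180,-.097,.097]),
("top",T(208,42),lambda q:[.180,.099,.097]),
("top",T(508,148),lambda q:[.180,-.099,.097]),
("top",T(42,464),lambda q:[-.110,.105,.092]),
("top",T(360,582),lambda q:[-.110,-.105,.092]),
("top",T(130,245),lambda q:[q[4],.099,.097]),
("top",T(434,355),lambda q:[q[4],-.099,.097]),
("side",S(178,180),lambda q:[.102+q[3],.045,.114]),
("side",S(309,109),lambda q:[.102+q[3],-.045,.114]),
("top",T(262,142),lambda q:[.102+q[3],.045,.114]),
("top",T(404,184),lambda q:[.102+q[3],-.045,.114]),
("top",T(271,125),lambda q:[.114+q[3],.045,.114]),
("side",S(200,322),lambda q:[.041+.0+q[3]-q[3]+q[5],.093,.092]),
]
f=lambda q:np.concatenate([proj(n,b2w(q,fn(q)))[0]-np.array(px) for n,px,fn in obs])
r=least_squares(f,[.6,0,0.,.018,.04,.055],loss='soft_l1')
print(r.x);print(f(r.x).reshape(-1,2).round(1).tolist())
q=r.x
# lever: tip corners mid, upper face. lever angle a: along dir(-cos a, sin a), upper face normal (sin a, cos a)
tip=lambda a:[-.068*np.cos(a)+.006*np.sin(a),0,.106+.068*np.sin(a)+.006*np.cos(a)]
for a in(1.7,1.75,1.8,1.85,1.9,1.95):
    for n,o in(("top",(190,115)),("side",(165,160))):
        print(a,n,((proj(n,b2w(q,[tip(a)[:1]+[y]+tip(a)[2:] for y in(.01,-.01)]))-o)*5+2).round().tolist())
E
python3 fit.py
```

```text
[ 0.57201999  0.06380682 -0.34595803  0.02084294  0.03264878  0.02120317]
[[1.1, 2.6], [-0.2, 0.9], [2.3, 1.3], [3.3, -0.8], [0.0, 1.3], [-0.1, -0.8], [-0.3, -0.3], [1.6, -1.8], [1.5, -2.1], [-1.9, -0.7], [0.6, -0.5], [-0.2, 0.2], [0.2, -0.2], [2.4, 1.9], [2.0, -0.2], [0.2, -1.8], [-0.4, -0.4], [-0.2, -1.9], [-0.5, 0.6]]
1.7 top [[246.0, 286.0], [279.0, 298.0]]
1.7 side [[375.0, 174.0], [405.0, 155.0]]
1.75 top [[248.0, 281.0], [281.0, 293.0]]
1.75 side [[371.0, 172.0], [400.0, 153.0]]
1.8 top [[251.0, 277.0], [284.0, 288.0]]
1.8 side [[366.0, 171.0], [396.0, 151.0]]
1.85 top [[253.0, 272.0], [286.0, 284.0]]
1.85 side [[362.0, 169.0], [392.0, 150.0]]
1.9 top [[255.0, 268.0], [288.0, 279.0]]
1.9 side [[358.0, 168.0], [387.0, 149.0]]
1.95 top [[257.0, 264.0], [290.0, 275.0]]
1.95 side [[354.0, 167.0], [383.0, 148.0]]
```

```bash
cat >> fit.py <<'E'
print('---')
for cams in(("top",),("side",),("top","side")):
    o2=[o for o in obs if o[0] in cams]
    def g(q):
        out=[]
        for n,px,fn in o2:
            P=np.array(fn(q))
            if abs(P[0]+.11)<1e-6:P[0]=q[6]
            if abs(P[0]-.18)<1e-6:P[0]=q[7]
            out.append(proj(n,b2w(q,P))[0]-np.array(px))
        return np.concatenate(out+[[(q[6]+.11)*200,(q[7]-.18)*200]])
    r=least_squares(g,[.57,.06,-.34,.018,.04,.055,-.11,.18],loss='soft_l1')
    print(cams,r.x.round(4).tolist());print(r.fun[:-2].reshape(-1,2).round(1).tolist())
E
python3 fit.py | sed '1,/---/d'
```

```text
Traceback (most recent call last):
  File "fit.py", line 26, in <module>
    r=least_squares(f,[.6,0,0.,.018,.04,.055],loss='soft_l1')
  File "fit.py", line 25, in <lambda>
    f=lambda q:np.concatenate([proj(n,b2w(q,fn(q)))[0]-np.array(px) for n,px,fn in obs])
                               ~~~~^^^^^^^^^^^^^^^^
  File "h.py", line 6, in proj
    c=get_calibration(n);M,_=cv2.Rodrigues(c['rvec'])
ValueError: time passes only in moves, steps and waits
```

```bash
sed -i 's/^def proj/CAL={n:get_calibration(n) for n in("top","side")}\ndef proj/; s/c=get_calibration(n);M/c=CAL[n];M/' h.py
python3 fit.py | sed '1,/---/d'
```

```text
('top',) [0.5675, 0.0647, -0.3435, 0.0215, 0.0372, -0.0186, -0.1074, 0.1774]
[[0.8, 0.3], [0.8, -0.1], [-1.9, 0.0], [0.7, 0.1], [-0.1, 0.3], [0.4, -0.2], [-0.2, -0.6], [-0.7, 0.7], [-0.6, -0.7]]
('side',) [0.5743, 0.0627, -0.3439, 0.0265, -0.1104, 0.0189, -0.1074, 0.1774]
[[-0.2, 1.4], [-1.5, -0.4], [0.9, 0.1], [1.8, -2.0], [0.1, 1.4], [-0.1, -0.7], [-0.4, -0.3], [0.4, 0.3], [-0.0, -1.6], [-0.5, 0.6]]
('top', 'side') [0.5719, 0.0639, -0.3425, 0.0212, 0.0328, 0.0215, -0.107, 0.177]
[[0.5, 1.9], [-0.8, 0.2], [1.5, 0.6], [2.4, -1.5], [0.6, 2.1], [0.5, -0.0], [0.2, 0.2], [1.0, -0.8], [1.0, -1.4], [-1.4, -1.5], [1.1, -1.5], [-0.3, 0.2], [0.2, -0.3], [2.3, 1.9], [1.8, -0.2], [0.0, -1.8], [-0.5, -0.6], [-0.4, -1.9], [-0.5, 0.7]]
```

```bash
python3 -m jog '[0.34,-0.34,0.06,0,0,0, 0.34,-0.34,0.06,0,0,0, 0.34,-0.34,0.06,0,0,0, 0.34,-0.34,0.06,0,0,0, 0.34,-0.34,0.06,0,0,0, 0.34,-0.34,0.06,0,0,0, 0.34,-0.34,0.06,0,0,0, 0.34,-0.34,0.06,0,0,0, 0.34,-0.34,0.06,0,0,0, 0.34,-0.34,0.06,0,0,0]' 0 10
python3 -m jog '[0.32,-0.32,0,0,0,0, 0.32,-0.32,0,0,0,0, 0.32,-0.32,0,0,0,0, 0.32,-0.32,0,0,0,0, 0.32,-0.32,0,0,0,0, 0.32,-0.32,0,0,0,0, 0,0,0,0,0,0]'
python3 - <<'E'
from h import *
q=[.571,.064,-.343]
s=read_state();p=s['tcp_pos'];c,sn=np.cos(q[2]),np.sin(q[2])
d=p[:2]-q[:2];print("box frame tcp",c*d[0]+sn*d[1],-sn*d[0]+c*d[1],p[2],s['force'],np.degrees(np.arctan2(*R.from_quat(s['tcp_rot']).as_matrix()[:2,1][::-1])))
for e in (1.9,2.0,2.1):
  for n,o in(("top",(190,115)),("side",(165,160))):
    P=[[.001+.067*np.cos(e),y,.118+.067*np.sin(e)] for y in(.018,-.018)]
    print(e,n,((proj(n,b2w(q,P))-o)*5+2).round().tolist())
for t in([.155,0,.2],[.155,0,.105],[.12,0,.105]): print(t,b2w(q,t))
E
```

```text
t: 1.2
tcp_pos: [0.5261, 0.2027, 0.2656]
tcp_rot: [0.163, 0.987, 0.0, -0.0]
force: [0.6, 1.0, 0.5]
opening: 0.0175
t: 1.9
tcp_pos: [0.7193, 0.007, 0.2623]
tcp_rot: [0.166, 0.986, -0.001, -0.001]
force: [0.1, 0.2, -0.2]
opening: 0.0007
box frame tcp 0.1588592837536803 -0.003823835090461955 0.26231679552145737 [ 0.09036698  0.17235857 -0.21607421] 70.88313808369372
1.9 top [[209.0, 337.0], [269.0, 358.0]]
1.9 side [[414.0, 206.0], [468.0, 169.0]]
2.0 top [[205.0, 348.0], [266.0, 369.0]]
2.0 side [[423.0, 216.0], [477.0, 179.0]]
2.1 top [[202.0, 359.0], [262.0, 380.0]]
2.1 side [[432.0, 226.0], [485.0, 190.0]]
[0.155, 0, 0.2] [[0.71697124 0.01187135 0.2       ]]
[0.155, 0, 0.105] [[0.71697124 0.01187135 0.105     ]]
[0.12, 0, 0.105] [[0.68401    0.02364234 0.105     ]]
```

```bash
python3 -m jog '[0.013,0.036,-0.3,0,0,0, 0,0,-0.3,0,0,0, 0,0,-0.3,0,0,0, 0,0,-0.25,0,0,0, 0,0,-0.2,0,0,0, 0,0,-0.15,0,0,0, 0,0,-0.09,0,0,0, 0,0,0,0,0,0, 0,0,0,0,0,0]'
```

```text
t: 2.8
tcp_pos: [0.719, 0.0161, 0.1074]
tcp_rot: [0.163, 0.987, 0.0, 0.001]
force: [-0.5, 1.6, -0.6]
opening: 0.0007
```

```bash
python3 -m jog '[-0.019,0.007,-0.02,0,0,0, -0.019,0.007,-0.02,0,0,0, -0.019,0.007,0,0,0,0, -0.0094,0.0034,0,0,0,0, 0,0,0,0,0,0]'; python3 -m jog '[-0.0094,0.0034,0,0,0,0, -0.0094,0.0034,0,0,0,0, -0.0094,0.0034,0,0,0,0]'
```

```text
t: 3.3
tcp_pos: [0.7117, 0.0185, 0.1027]
tcp_rot: [0.163, 0.987, 0.0, 0.0]
force: [-1.3, -0.2, -0.1]
opening: 0.0006
t: 3.6
tcp_pos: [0.7089, 0.0194, 0.1025]
tcp_rot: [0.163, 0.987, 0.0, 0.0]
force: [0.4, -0.4, 0.3]
opening: 0.0006
```

```bash
python3 -m jog '[-0.0094,0.0034,0,0,0,0, -0.0094,0.0034,0,0,0,0, -0.0094,0.0034,0,0,0,0]';  python3 -m jog '[-0.0094,0.0034,0,0,0,0, -0.0094,0.0034,0,0,0,0, -0.0094,0.0034,0,0,0,0]'
```

```text
t: 3.9
tcp_pos: [0.7071, 0.0201, 0.1025]
tcp_rot: [0.163, 0.987, -0.0, 0.001]
force: [2.4, -0.2, -2.9]
opening: 0.0007
t: 4.2
tcp_pos: [0.7036, 0.0214, 0.1025]
tcp_rot: [0.163, 0.987, -0.0, 0.0]
force: [2.7, -0.3, -1.5]
opening: 0.0008
```

```bash
python3 -m jog '[-0.0094,0.0034,0,0,0,0, -0.0094,0.0034,0,0,0,0, -0.0094,0.0034,0,0,0,0, -0.0094,0.0034,0,0,0,0, -0.0094,0.0034,0,0,0,0, -0.0094,0.0034,0,0,0,0, -0.0094,0.0034,0,0,0,0, -0.0094,0.0034,0,0,0,0, -0.0094,0.0034,0,0,0,0]';  python3 -m jog '[-0.0094,0.0034,0,0,0,0, -0.0047,0.0017,0,0,0,0]'
```

```text
t: 5.1
tcp_pos: [0.6948, 0.0245, 0.1025]
tcp_rot: [0.163, 0.987, -0.0, 0.0]
force: [2.3, -0.8, -1.7]
opening: 0.0006
t: 5.3
tcp_pos: [0.6934, 0.0251, 0.1025]
tcp_rot: [0.163, 0.987, -0.0, 0.0]
force: [3.0, -0.9, -1.8]
opening: 0.0004
```

```bash
python3 -m jog '[-0.0047,0.0017,0,0,0,0, -0.0047,0.0017,0,0,0,0]';  python3 -m jog '[-0.0047,0.0017,0,0,0,0, -0.0047,0.0017,0,0,0,0]'
```

```text
t: 5.5
tcp_pos: [0.6925, 0.0253, 0.1025]
tcp_rot: [0.163, 0.987, -0.0, 0.0]
force: [1.7, -1.1, -1.3]
opening: 0.0003
t: 5.7
tcp_pos: [0.6916, 0.0257, 0.1025]
tcp_rot: [0.163, 0.987, -0.0, 0.0]
force: [3.1, -1.8, -1.2]
opening: 0.0005
```

```bash
for i in 1; do python3 -m jog '[-0.0047,0.0017,0,0,0,0, -0.0047,0.0017,0,0,0,0]'; done;  python3 -m jog '[-0.0047,0.0017,0,0,0,0, -0.0047,0.0017,0,0,0,0]'
```

```text
t: 5.9
tcp_pos: [0.6906, 0.026, 0.1025]
tcp_rot: [0.163, 0.987, -0.0, 0.0]
force: [3.0, -1.6, -1.3]
opening: 0.0006
t: 6.1
tcp_pos: [0.6897, 0.0264, 0.1024]
tcp_rot: [0.163, 0.987, -0.0, -0.0]
force: [2.9, -1.3, -1.8]
opening: 0.0008
```

```bash
python3 -m jog '[-0.0047,0.0017,0,0,0,0, -0.0047,0.0017,0,0,0,0]';  python3 -m jog '[-0.0028,0.001,0,0,0,0]'
```

```text
t: 6.3
tcp_pos: [0.6887, 0.0267, 0.1025]
tcp_rot: [0.163, 0.987, -0.0, 0.0]
force: [3.3, -0.8, -1.5]
opening: 0.0006
t: 6.4
tcp_pos: [0.6885, 0.0268, 0.1025]
tcp_rot: [0.163, 0.987, -0.0, 0.0]
force: [1.6, -1.4, -1.6]
opening: 0.0004
```

```bash
python3 -m jog '[-0.0047,0.0017,0,0,0,0, -0.0028,0.001,0,0,0,0]';  python3 -m jog '[-0.0047,0.0017,0,0,0,0]';  python3 -m jog '[-0.0047,0.0017,0,0,0,0]'
```

```text
t: 6.6
tcp_pos: [0.6877, 0.0271, 0.1024]
tcp_rot: [0.163, 0.987, -0.0, -0.0]
force: [2.1, -1.9, -2.0]
opening: 0.0004
t: 6.7
tcp_pos: [0.6873, 0.0273, 0.1025]
tcp_rot: [0.163, 0.987, -0.0, 0.0]
force: [2.8, -2.0, -0.8]
opening: 0.0008
t: 6.8
tcp_pos: [0.6868, 0.0275, 0.1025]
tcp_rot: [0.163, 0.987, -0.0, 0.0]
force: [3.2, -1.4, -1.9]
opening: 0.0004
```

```bash
python3 -m jog '[-0.0028,0.001,0,0,0,0]';  python3 -m jog '[-0.0028,0.001,0,0,0,0]';  python3 -m jog '[-0.0028,0.001,0,0,0,0]'
```

```text
t: 6.9
tcp_pos: [0.6865, 0.0276, 0.1025]
tcp_rot: [0.163, 0.987, -0.0, -0.0]
force: [2.8, -1.5, -0.6]
opening: 0.0003
t: 7.0
tcp_pos: [0.6863, 0.0276, 0.1025]
tcp_rot: [0.163, 0.987, -0.0, 0.0]
force: [3.4, -2.4, -1.3]
opening: 0.0003
t: 7.1
tcp_pos: [0.6862, 0.0276, 0.1025]
tcp_rot: [0.163, 0.987, -0.0, 0.0]
force: [3.7, -2.7, -2.0]
opening: 0.0005
```

```bash
python3 -m jog '[-0.0028,0.001,0,0,0,0]';  python3 -m jog '[-0.0028,0.001,0,0,0,0]';  python3 -m jog '[-0.0028,0.001,0,0,0,0]'
```

```text
t: 7.2
tcp_pos: [0.6861, 0.0277, 0.1025]
tcp_rot: [0.163, 0.987, -0.0, 0.001]
force: [4.8, -2.4, -2.5]
opening: 0.0003
t: 7.3
tcp_pos: [0.686, 0.0277, 0.1025]
tcp_rot: [0.163, 0.987, -0.0, 0.001]
force: [5.4, -3.0, -1.9]
opening: 0.0004
t: 7.4
tcp_pos: [0.6859, 0.0277, 0.1025]
tcp_rot: [0.163, 0.987, -0.0, 0.001]
force: [6.1, -1.6, -3.0]
opening: 0.0007
```

```bash
python3 -m jog '[-0.0028,0.001,0,0,0,0]';  python3 -m jog '[-0.0028,0.001,0,0,0,0]'
```

```text
t: 7.5
tcp_pos: [0.6858, 0.0278, 0.1026]
tcp_rot: [0.163, 0.987, -0.0, 0.001]
force: [6.4, -2.6, -3.5]
opening: 0.0006
t: 7.6
tcp_pos: [0.6857, 0.0278, 0.1025]
tcp_rot: [0.163, 0.987, -0.0, 0.001]
force: [7.1, -2.5, -3.0]
opening: 0.0006
```

```bash
python3 -m jog '[-0.0028,0.001,0,0,0,0, -0.0028,0.001,0,0,0,0, -0.0028,0.001,0,0,0,0]';  python3 -m jog '[-0.0028,0.001,0,0,0,0, -0.0028,0.001,0,0,0,0]'
```

```text
t: 7.9
tcp_pos: [0.6855, 0.0279, 0.1026]
tcp_rot: [0.163, 0.987, -0.0, 0.002]
force: [7.5, -2.9, -5.3]
opening: 0.0005
t: 8.1
tcp_pos: [0.6854, 0.0279, 0.1026]
tcp_rot: [0.163, 0.987, -0.0, 0.003]
force: [9.3, -2.8, -5.2]
opening: 0.0004
```

```bash
python3 -m jog '[-0.0028,0.001,0,0,0,0, -0.0028,0.001,0,0,0,0, 0,0,0,0,0,0]';  python3 -m jog '[-0.0014,0.0005,0,0,0,0, 0,0,0,0,0,0, 0,0,0,0,0,0]'; python3 -m jog '[0,0,0,0,0,0, 0,0,0,0,0,0]'
```

```text
t: 8.4
tcp_pos: [0.6852, 0.028, 0.1026]
tcp_rot: [0.163, 0.987, -0.0, 0.003]
force: [9.3, -3.2, -5.6]
opening: 0.0005
t: 8.7
tcp_pos: [0.6852, 0.028, 0.1026]
tcp_rot: [0.163, 0.987, -0.0, 0.003]
force: [9.3, -2.5, -6.0]
opening: 0.0004
t: 8.9
tcp_pos: [0.6852, 0.028, 0.1026]
tcp_rot: [0.163, 0.987, -0.0, 0.003]
force: [9.4, -3.9, -6.3]
opening: 0.0005
```

```bash
python3 -m jog '[-0.0028,0.001,0,0,0,0, -0.002,0.0007,0,0,0,0, 0,0,0,0,0,0, 0,0,0,0,0,0, 0,0,0,0,0,0]'
python3 - <<'E'
from h import *
s=read_state();print(s['force'],s['tcp_pos'])
q=[.571,.064,-.343]
c,sn=np.cos(q[2]),np.sin(q[2]);d=s['tcp_pos'][:2]-q[:2];print(c*d[0]+sn*d[1],-sn*d[0]+c*d[1])
E
```

```text
t: 9.4
tcp_pos: [0.6851, 0.028, 0.1026]
tcp_rot: [0.163, 0.987, -0.0, 0.004]
force: [10.8, -4.2, -6.6]
opening: 0.0005
[10.79400918 -4.22020626 -6.5857337 ] [0.6850938  0.02804476 0.10260879]
0.1195400726663496 0.004510480687749771
```

```bash
python3 -m jog '[0.014,-0.005,0,0,0,0, 0.03,-0.01,0,0,0,0, 0.06,-0.02,0,0,0,0, 0,0,0.3,0,0,0, 0,0,0.3,0,0,0, 0,0,0.3,0,0,0, 0,0,0.3,0,0,0, 0,0,0.3,0,0,0, 0,0,0.3,0,0,0]'; python3 -m jog '[-0.36,0.12,0,0,0,0, -0.36,0.12,0,0,0,0, -0.36,0.12,0,0,0,0, -0.36,0.12,0,0,0,0, -0.36,0.12,0,0,0,0, 0,0,0,0,0,0, 0,0,0,0,0,0]'
cat > st.py <<'E'
from h import *
q=[.571,.064,-.343]
def st():
    s=read_state();c,sn=np.cos(q[2]),np.sin(q[2]);d=s['tcp_pos'][:2]-q[:2];f=s['force']
    print("t",s['t'],"box x,y,z mm",(1e3*np.array([c*d[0]+sn*d[1],-sn*d[0]+c*d[1],s['tcp_pos'][2]])).round(1),"F box",np.round([c*f[0]+sn*f[1],-sn*f[0]+c*f[1],f[2]],1))
if __name__=="__main__": st()
E
python3 st.py; python3 -c "
from h import *
crop('side','pics/side2.png',165,150,150,130,5)"
```

```text
t: 10.3
tcp_pos: [0.6912, 0.0264, 0.2834]
tcp_rot: [0.163, 0.987, 0.0, -0.002]
force: [0.8, 0.1, 0.6]
opening: 0.0006
t: 11.0
tcp_pos: [0.5117, 0.0862, 0.2828]
tcp_rot: [0.163, 0.987, 0.0, -0.0]
force: [0.7, 0.5, -0.0]
opening: 0.0005
t 11.0 box x,y,z mm [-63.3   1.  282.8] F box [ 0.5  0.7 -0. ]
```

View pics/side2.png

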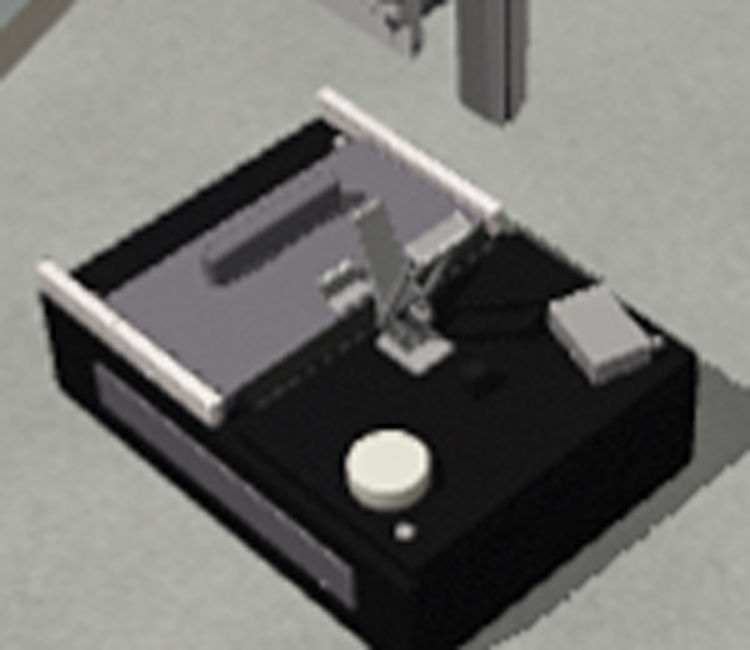

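Hatch now sits at the seal, lever leans to the keeper (tip ≈(370,205)), claw plate back at (440,240), finger clear behind it. Descending behind the claw.

```bash
python3 -m jog '[0,0,-0.3,0,0,0, 0,0,-0.3,0,0,0, 0,0,-0.25,0,0,0, 0,0,-0.15,0,0,0, 0,0,-0.1,0,0,0, 0.094,-0.034,0,0,0,0, 0.047,-0.017,0,0,0,0]'; python3 st.py;  python3 -m jog '[0.019,-0.007,0,0,0,0, 0.019,-0.007,0,0,0,0, 0.019,-0.007,0,0,0,0, 0.019,-0.007,0,0,0,0]'; python3 st.py
```

```text
t: 11.75
tcp_pos: [0.5285, 0.08, 0.1731]
tcp_rot: [0.163, 0.987, 0.0, 0.001]
force: [0.5, 0.5, 0.5]
opening: 0.0004
t 11.75 box x,y,z mm [-45.4   0.8 173.1] F box [0.3 0.7 0.5]
t: 12.15
tcp_pos: [0.5343, 0.0778, 0.1729]
tcp_rot: [0.163, 0.987, 0.0, 0.0]
force: [-0.3, 0.6, -1.0]
opening: 0.0005
t 12.15 box x,y,z mm [-39.2   0.7 172.9] F box [-0.4  0.5 -1. ]
```

```bash
python3 -m jog '[0.019,-0.007,0,0,0,0, 0.019,-0.007,0,0,0,0, 0.019,-0.007,0,0,0,0, 0.019,-0.007,0,0,0,0, 0.019,-0.007,0,0,0,0]'; python3 st.py
```

```text
t: 12.65
tcp_pos: [0.5437, 0.0742, 0.1724]
tcp_rot: [0.163, 0.987, -0.0, 0.0]
force: [0.1, 0.5, 0.1]
opening: 0.0005
t 12.65 box x,y,z mm [-29.1   0.4 172.4] F box [-0.   0.5  0.1]
```

```bash
python3 -m jog '[0.019,-0.007,0,0,0,0, 0.019,-0.007,0,0,0,0, 0.019,-0.007,0,0,0,0, 0.019,-0.007,0,0,0,0, 0.019,-0.007,0,0,0,0, 0.019,-0.007,0,0,0,0, 0.019,-0.007,0,0,0,0, 0.019,-0.007,0,0,0,0]'; python3 st.py; python3 -c "
from h import *
crop('side','pics/side3.png',215,155,50,60,10)"
```

```text
t: 13.45
tcp_pos: [0.5589, 0.0686, 0.1724]
tcp_rot: [0.163, 0.987, 0.0, 0.0]
force: [0.2, 1.1, 0.2]
opening: 0.0005
t 13.45 box x,y,z mm [-12.9   0.3 172.4] F box [-0.2  1.1  0.2]
```

View pics/side3.png

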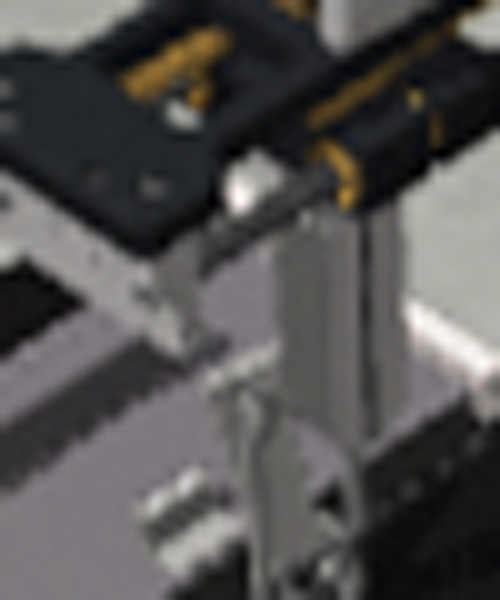

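The claw is carried ahead of the finger, nearly upright (plate at about (240,385)); continue.

```bash
python3 -m jog '[0.019,-0.007,0,0,0,0, 0.019,-0.007,0,0,0,0, 0.019,-0.007,0,0,0,0, 0.019,-0.007,0,0,0,0, 0.019,-0.007,0,0,0,0]'; python3 st.py;  python3 -m jog '[0.01,-0.0036,0,0,0,0, 0.01,-0.0036,0,0,0,0, 0.01,-0.0036,0,0,0,0, 0,0,0,0,0,0]'; python3 st.py
```

```text
t: 14.0
tcp_pos: [0.5684, 0.0651, 0.1724]
tcp_rot: [0.163, 0.987, -0.0, -0.0]
force: [0.4, -0.3, -0.9]
opening: 0.0005
t 14.0 box x,y,z mm [ -2.8   0.2 172.4] F box [ 0.5 -0.1 -0.9]
t: 14.4
tcp_pos: [0.5714, 0.064, 0.1725]
tcp_rot: [0.163, 0.987, -0.0, 0.0]
force: [0.1, 0.1, 0.2]
opening: 0.0006
t 14.4 box x,y,z mm [  0.4   0.2 172.5] F box [0.  0.1 0.2]
```

```bash
python3 -m jog '[0,0,-0.04,0,0,0, 0,0,-0.04,0,0,0, 0,0,-0.04,0,0,0, 0.01,-0.0036,0,0,0,0, 0.01,-0.0036,0,0,0,0, 0.01,-0.0036,0,0,0,0, 0.01,-0.0036,0,0,0,0]'; python3 st.py;  python3 -m jog '[0.01,-0.0036,0,0,0,0, 0.01,-0.0036,0,0,0,0, 0.01,-0.0036,0,0,0,0]'; python3 st.py; python3 -c "
from h import *
crop('side','pics/side4.png',205,155,60,60,10)"
```

```text
t: 15.1
tcp_pos: [0.5756, 0.0626, 0.1607]
tcp_rot: [0.163, 0.987, 0.0, 0.0]
force: [0.7, 0.7, 0.2]
opening: 0.0004
t 15.1 box x,y,z mm [  4.8   0.2 160.7] F box [0.4 0.9 0.2]
t: 15.4
tcp_pos: [0.5784, 0.0615, 0.1605]
tcp_rot: [0.163, 0.987, 0.0, 0.0]
force: [0.3, 0.4, -0.1]
opening: 0.0006
t 15.4 box x,y,z mm [  7.8   0.2 160.5] F box [ 0.1  0.4 -0.1]
```

View pics/side4.png

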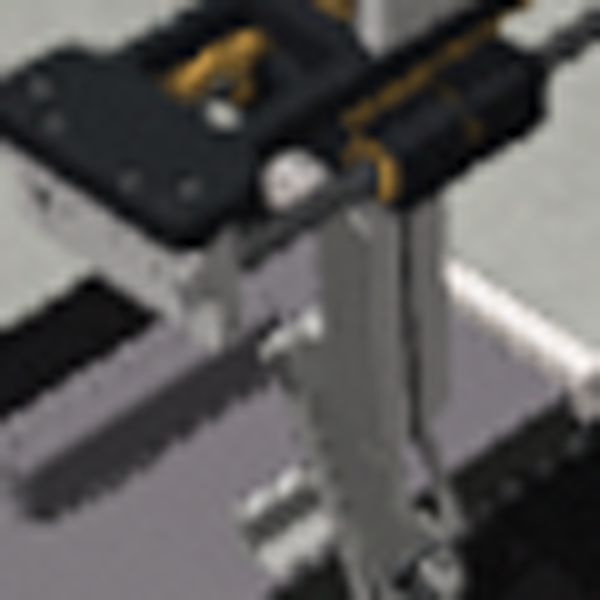

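```bash
python3 -m jog '[0.01,-0.0036,0,0,0,0, 0.01,-0.0036,0,0,0,0, 0.01,-0.0036,0,0,0,0]'; python3 st.py;  python3 -m jog '[0.005,-0.0018,0,0,0,0, 0.005,-0.0018,0,0,0,0, 0,0,0,0,0,0]'; python3 st.py;python3 -m jog '[0.005,-0.0018,0,0,0,0, 0.005,-0.0018,0,0,0,0, 0,0,0,0,0,0]'; python3 st.py
```

```text
t: 15.75
tcp_pos: [0.5813, 0.0605, 0.1604]
tcp_rot: [0.163, 0.987, -0.0, -0.0]
force: [-0.0, -0.1, -0.5]
opening: 0.0006
t 15.75 box x,y,z mm [1.090e+01 1.000e-01 1.604e+02] F box [ 0.  -0.1 -0.5]
t: 16.05
tcp_pos: [0.5823, 0.0601, 0.1604]
tcp_rot: [0.163, 0.987, -0.0, 0.0]
force: [-0.2, 0.3, 0.6]
opening: 0.0
t 16.05 box x,y,z mm [1.200e+01 1.000e-01 1.604e+02] F box [-0.3  0.2  0.6]
t: 16.35
tcp_pos: [0.5831, 0.0598, 0.1604]
tcp_rot: [0.163, 0.987, 0.0, -0.0]
force: [-0.2, 0.5, -0.2]
opening: 0.0003
t 16.35 box x,y,z mm [1.280e+01 1.000e-01 1.604e+02] F box [-0.4  0.4 -0.2]
```

```bash
python3 -m jog '[0.005,-0.0018,0,0,0,0, 0.005,-0.0018,0,0,0,0, 0.005,-0.0018,0,0,0,0]'; python3 st.py;  python3 -m jog '[0.005,-0.0018,0,0,0,0, 0.005,-0.0018,0,0,0,0, 0,0,0,0,0,0]'; python3 st.py;python3 -m jog '[0.005,-0.0018,0,0,0,0, 0.005,-0.0018,0,0,0,0, 0,0,0,0,0,0]'; python3 st.py
```

```text
t: 16.65
tcp_pos: [0.5847, 0.0592, 0.1604]
tcp_rot: [0.163, 0.987, -0.0, -0.0]
force: [0.2, -0.1, 0.2]
opening: 0.0003
t 16.65 box x,y,z mm [1.450e+01 1.000e-01 1.604e+02] F box [ 0.2 -0.1  0.2]
t: 16.95
tcp_pos: [0.5851, 0.0591, 0.1602]
tcp_rot: [0.163, 0.987, 0.0, -0.001]
force: [-3.2, 0.9, 0.7]
opening: 0.0004
t 16.95 box x,y,z mm [ 14.9   0.2 160.2] F box [-3.3 -0.2  0.7]
t: 17.25
tcp_pos: [0.5854, 0.059, 0.1601]
tcp_rot: [0.163, 0.987, 0.0, -0.002]
force: [-4.6, 0.7, 2.2]
opening: 0.0006
t 17.25 box x,y,z mm [1.520e+01 1.000e-01 1.601e+02] F box [-4.6 -0.9  2.2]
```

```bash
python3 -m jog '[-0.05,0.018,0,0,0,0, -0.2,0.07,0,0,0,0, -0.3,0.11,0,0,0,0, 0,0,0.3,0,0,0, 0,0,0.3,0,0,0, 0,0,0.3,0,0,0]'; python3 st.py; python3 -c "
from h import *
crop('side','pics/side5.png',190,155,75,60,8)
crop('top','pics/top5.png',215,145,60,60,8)
a,b=cv2.imread('pics/side5.png'),cv2.imread('pics/top5.png')
cv2.imwrite('pics/both5.png',np.hstack([a,b])[:, :800] if a.shape[1]+b.shape[1]<=800 else cv2.resize(np.hstack([a,b]),(800,356)))"
```

```text
t: 17.85
tcp_pos: [0.5322, 0.0781, 0.2517]
tcp_rot: [0.163, 0.987, -0.0, 0.001]
force: [0.4, 0.2, 0.4]
opening: 0.0005
t 17.85 box x,y,z mm [-41.3   0.3 251.7] F box [0.3 0.3 0.4]
```

View pics/both5.png

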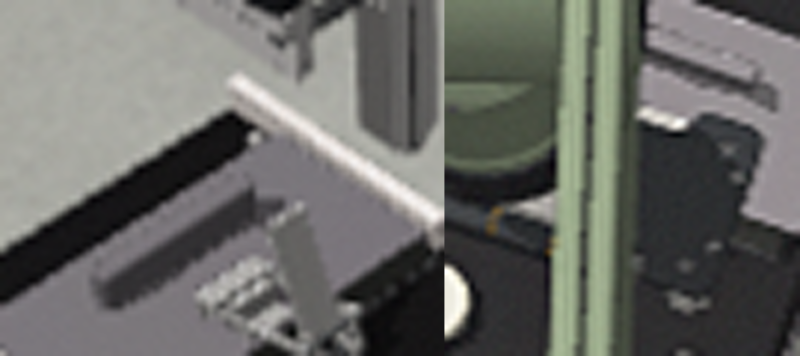

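The claw has dropped over to the keeper (around (235,285) in the side half). A closer look to verify it is hooked.

```bash
python3 -c "
from h import *
crop('side','pics/side6.png',215,185,40,36,16)
q=[.571,.064,-.343]
for nm,P in (('keeper top rear h-2',[[.058,.012,.105],[.058,-.012,.105]]),('keeper base rear',[[.056,.012,.092]]),('pin',[[.002,.018,.118]]),('claw end at e=0',[[.073,.018,.118],[.073,-.018,.118]]),('e=-.1',[[.073,.018,.111],[.073,-.018,.111]])):
  print(nm,((proj('side',b2w(q,P))-(215,185))*16+7.5).round().tolist())"
```

```text
keeper top rear h-2 [[234.0, 345.0], [343.0, 272.0]]
keeper base rear [[247.0, 408.0]]
pin [[440.0, 481.0]]
claw end at e=0 [[139.0, 260.0], [304.0, 152.0]]
e=-.1 [[142.0, 292.0], [307.0, 183.0]]
```

View pics/side6.png

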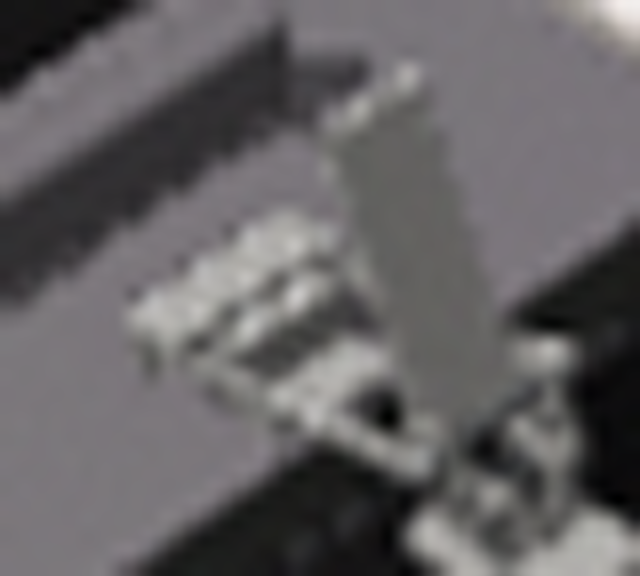

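Claw plate lies beyond the keeper (keeper top ≈(230,330)–(335,270), claw end ≈(130,310)) and low: it is hooked. Now go to the keeper side of the lever.

```bash
python3 -m jog '[0.43,-0.153,0,0,0,0, 0.43,-0.153,0,0,0,0, 0,0,-0.1,0,0,0, 0,0,-0.3,0,0,0, 0,0,-0.3,0,0,0, 0,0,-0.2,0,0,0, 0,0,0,0,0,0]'; python3 st.py;  python3 -m jog '[-0.019,0.007,0,0,0,0, -0.019,0.007,0,0,0,0, -0.019,0.007,0,0,0,0, -0.0094,0.0034,0,0,0,0]'; python3 st.py
```

```text
t: 18.7
tcp_pos: [0.6135, 0.0479, 0.1546]
tcp_rot: [0.163, 0.987, -0.001, -0.005]
force: [-0.9, 0.3, 0.3]
opening: 0.0006
t 18.7 box x,y,z mm [ 45.5  -0.8 154.6] F box [-0.9  0.   0.3]
t: 19.1
tcp_pos: [0.6117, 0.0503, 0.1619]
tcp_rot: [0.163, 0.987, 0.0, 0.001]
force: [-0.7, -0.5, 0.4]
opening: 0.0008
t 19.1 box x,y,z mm [ 43.    0.8 161.9] F box [-0.5 -0.7  0.4]
```

```bash
python3 -m jog '[-0.019,0.007,0,0,0,0, -0.019,0.007,0,0,0,0, -0.019,0.007,0,0,0,0, -0.019,0.007,0,0,0,0]'; python3 st.py;  python3 -m jog '[-0.019,0.007,0,0,0,0, -0.019,0.007,0,0,0,0, -0.019,0.007,0,0,0,0, -0.019,0.007,0,0,0,0]'; python3 st.py; python3 -m jog '[-0.019,0.007,0,0,0,0, -0.019,0.007,0,0,0,0, -0.019,0.007,0,0,0,0, -0.019,0.007,0,0,0,0]'; python3 st.py
```

```text
t: 19.5
tcp_pos: [0.6041, 0.0529, 0.1611]
tcp_rot: [0.163, 0.987, 0.0, 0.001]
force: [2.3, -0.8, 1.2]
opening: 0.0008
t 19.5 box x,y,z mm [ 34.9   0.6 161.1] F box [2.4 0.  1.2]
t: 19.9
tcp_pos: [0.5956, 0.0558, 0.1603]
tcp_rot: [0.163, 0.987, -0.0, -0.0]
force: [1.1, -0.4, 0.6]
opening: 0.0006
t 19.9 box x,y,z mm [ 25.9   0.6 160.3] F box [ 1.2 -0.1  0.6]
t: 20.3
tcp_pos: [0.5881, 0.0586, 0.1604]
tcp_rot: [0.163, 0.987, -0.0, -0.0]
force: [0.7, -0.3, 0.5]
opening: 0.0004
t 20.3 box x,y,z mm [ 17.9   0.7 160.4] F box [0.8 0.  0.5]
```

```bash
python3 -m jog '[-0.019,0.007,0,0,0,0, -0.019,0.007,0,0,0,0, -0.019,0.007,0,0,0,0, -0.019,0.007,0,0,0,0, -0.019,0.007,0,0,0,0, -0.019,0.007,0,0,0,0]'; python3 st.py;  python3 -m jog '[-0.019,0.007,0,0,0,0, -0.019,0.007,0,0,0,0, -0.019,0.007,0,0,0,0, -0.019,0.007,0,0,0,0, -0.019,0.007,0,0,0,0, -0.019,0.007,0,0,0,0]'; python3 st.py
```

```text
t: 20.9
tcp_pos: [0.5767, 0.0628, 0.1604]
tcp_rot: [0.163, 0.987, -0.0, -0.0]
force: [0.8, -1.1, 1.0]
opening: -0.0002
t 20.9 box x,y,z mm [  5.8   0.8 160.4] F box [ 1.2 -0.8  1. ]
t: 21.5
tcp_pos: [0.5653, 0.067, 0.1604]
tcp_rot: [0.163, 0.987, 0.0, -0.0]
force: [1.0, -1.0, -0.4]
opening: -0.0
t 21.5 box x,y,z mm [ -6.4   1.  160.4] F box [ 1.3 -0.6 -0.4]
```

```bash
python3 -m jog '[-0.0185,0.0066,-0.0085,0,0,0, -0.0185,0.0066,-0.0085,0,0,0, -0.0185,0.0066,-0.0085,0,0,0, -0.0185,0.0066,-0.0085,0,0,0]'; python3 st.py; python3 -m jog '[-0.0185,0.0066,-0.0085,0,0,0, -0.0185,0.0066,-0.0085,0,0,0, -0.0185,0.0066,-0.0085,0,0,0, -0.0185,0.0066,-0.0085,0,0,0]'; python3 st.py
```

```text
t: 21.9
tcp_pos: [0.5583, 0.0696, 0.1573]
tcp_rot: [0.163, 0.987, 0.0, 0.0]
force: [1.3, -0.2, 2.4]
opening: 0.0006
t 21.9 box x,y,z mm [-13.9   1.  157.3] F box [1.3 0.2 2.4]
t: 22.3
tcp_pos: [0.5508, 0.0722, 0.1535]
tcp_rot: [0.163, 0.987, -0.0, 0.0]
force: [2.2, -1.0, 0.3]
opening: 0.0005
t 22.3 box x,y,z mm [-21.8   1.  153.5] F box [ 2.4 -0.2  0.3]
```

```bash
python3 -m jog '[-0.015,0.0053,-0.0138,0,0,0, -0.015,0.0053,-0.0138,0,0,0, -0.015,0.0053,-0.0138,0,0,0, -0.015,0.0053,-0.0138,0,0,0]'; python3 st.py; python3 -m jog '[-0.015,0.0053,-0.0138,0,0,0, -0.015,0.0053,-0.0138,0,0,0, -0.015,0.0053,-0.0138,0,0,0, -0.015,0.0053,-0.0138,0,0,0]'; python3 st.py
```

```text
t: 22.7
tcp_pos: [0.5446, 0.0745, 0.1481]
tcp_rot: [0.163, 0.987, 0.0, -0.0]
force: [2.0, -0.3, 1.7]
opening: 0.0005
t 22.7 box x,y,z mm [-28.4   1.  148.1] F box [2.  0.4 1.7]
t: 23.1
tcp_pos: [0.5388, 0.0765, 0.1425]
tcp_rot: [0.163, 0.987, -0.0, 0.0]
force: [1.7, -0.1, 1.2]
opening: 0.0004
t 23.1 box x,y,z mm [-34.5   0.9 142.5] F box [1.6 0.5 1.2]
```

```bash
python3 -c "
from h import *
crop('side','pics/side7.png',205,180,60,45,12)"
```

```text
(no output)
```

View pics/side7.png

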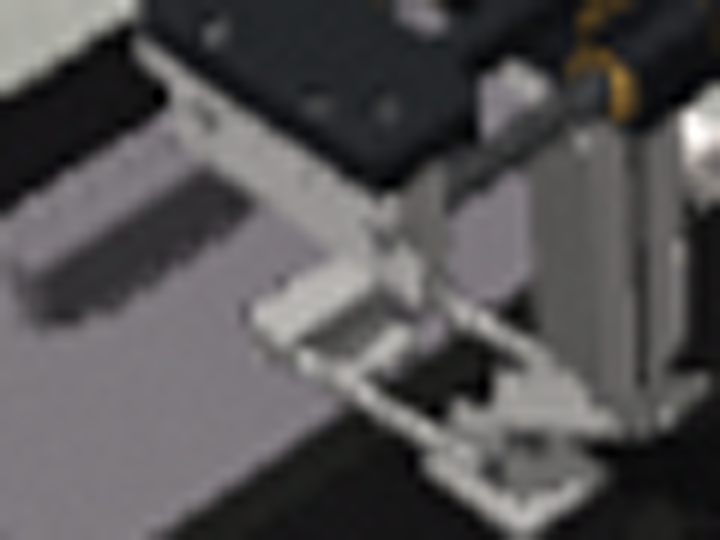

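The claw plate at (310,300) sits tight behind the keeper, lever going down under the finger at (620,420). Continue.

```bash
python3 -m jog '[-0.0105,0.0037,-0.018,0,0,0, -0.0105,0.0037,-0.018,0,0,0, -0.0105,0.0037,-0.018,0,0,0, -0.0105,0.0037,-0.018,0,0,0]'; python3 st.py; python3 -m jog '[-0.0105,0.0037,-0.018,0,0,0, -0.0105,0.0037,-0.018,0,0,0, -0.0105,0.0037,-0.018,0,0,0, -0.0105,0.0037,-0.018,0,0,0]'; python3 st.py
```

```text
t: 23.55
tcp_pos: [0.5341, 0.0781, 0.1351]
tcp_rot: [0.163, 0.987, 0.0, -0.0]
force: [0.7, 0.6, 0.8]
opening: 0.0003
t 23.55 box x,y,z mm [-39.5   0.9 135.1] F box [0.4 0.8 0.8]
t: 23.95
tcp_pos: [0.5303, 0.0794, 0.128]
tcp_rot: [0.163, 0.987, -0.0, 0.0]
force: [1.2, -0.6, 0.0]
opening: 0.0002
t 23.95 box x,y,z mm [-43.5   0.8 128. ] F box [ 1.3 -0.2  0. ]
```

```bash
python3 -m jog '[-0.0054,0.002,-0.018,0,0,0, -0.0054,0.002,-0.018,0,0,0, -0.0054,0.002,-0.018,0,0,0]'; python3 st.py; python3 -m jog '[-0.0054,0.002,-0.018,0,0,0, -0.0054,0.002,-0.018,0,0,0, -0.0054,0.002,-0.018,0,0,0]'; python3 st.py
```

```text
t: 24.25
tcp_pos: [0.5285, 0.0801, 0.1225]
tcp_rot: [0.163, 0.987, -0.0, -0.0]
force: [0.8, 1.4, 1.5]
opening: 0.0004
t 24.25 box x,y,z mm [-45.4   0.8 122.5] F box [0.3 1.6 1.5]
t: 24.55
tcp_pos: [0.527, 0.0806, 0.1172]
tcp_rot: [0.163, 0.987, -0.0, -0.0]
force: [0.6, -0.5, 0.8]
opening: 0.0006
t 24.55 box x,y,z mm [-47.1   0.8 117.2] F box [ 0.7 -0.2  0.8]
```

Past centre presumably; follow it down to the stop gently (top face expected at z = 112).

```bash
python3 -m jog '[0,0,-0.01,0,0,0, 0,0,-0.01,0,0,0, 0,0,-0.01,0,0,0, 0,0,-0.01,0,0,0]'; python3 st.py; python3 -m jog '[0,0,-0.007,0,0,0, 0,0,-0.005,0,0,0, 0,0,-0.005,0,0,0, 0,0,0,0,0,0]'; python3 st.py
```

```text
t: 24.95
tcp_pos: [0.5271, 0.0806, 0.1133]
tcp_rot: [0.163, 0.987, -0.0, -0.0]
force: [0.0, 0.5, -0.3]
opening: 0.0007
t 24.95 box x,y,z mm [-47.    0.9 113.3] F box [-0.2  0.5 -0.3]
t: 25.35
tcp_pos: [0.5271, 0.0807, 0.1122]
tcp_rot: [0.163, 0.987, -0.0, -0.0]
force: [-2.2, 0.0, 3.6]
opening: 0.0005
t 25.35 box x,y,z mm [-46.9   0.9 112.2] F box [-2.1 -0.7  3.6]
```

```bash
python3 -m jog '[0,0,-0.005,0,0,0, 0,0,-0.005,0,0,0, 0,0,0,0,0,0]'; python3 st.py; python3 -m jog '[0,0,-0.005,0,0,0, 0,0,-0.005,0,0,0, 0,0,0,0,0,0]'; python3 st.py
```

```text
t: 25.65
tcp_pos: [0.5271, 0.0807, 0.112]
tcp_rot: [0.163, 0.987, -0.0, -0.0]
force: [-3.5, -1.0, 8.3]
opening: 0.0001
t 25.65 box x,y,z mm [-46.9   0.9 112. ] F box [-2.9 -2.2  8.3]
t: 25.95
tcp_pos: [0.5272, 0.0807, 0.1119]
tcp_rot: [0.163, 0.987, -0.0, 0.0]
force: [-5.3, 0.5, 12.8]
opening: 0.0005
t 25.95 box x,y,z mm [-46.9   1.  111.9] F box [-5.2 -1.3 12.8]
```

```bash
python3 -m jog '[0,0,0.05,0,0,0, 0,0,0.3,0,0,0, 0,0,0.4,0,0,0, 0,0,0.4,0,0,0, 0,0,0.4,0,0,0, -0.3,0.3,0,0,0,0, -0.3,0.3,0,0,0,0, -0.3,0.3,0,0,0,0, -0.3,0.3,0,0,0,0, -0.3,0.3,0,0,0,0]'; python3 -m jog '[-0.2,0.4,0,0,0,0, -0.2,0.4,0,0,0,0, 0,0,0,0,0,0, 0,0,0,0,0,0]'; python3 st.py; python3 -c "
from h import *
crop('side','pics/a.png',205,170,55,55,7)
crop('top','pics/b.png',215,145,55,55,7)
cv2.imwrite('pics/both8.png',np.hstack([cv2.imread('pics/a.png'),cv2.imread('pics/b.png')]))"
```

```text
t: 26.95
tcp_pos: [0.3759, 0.2316, 0.2644]
tcp_rot: [0.163, 0.987, 0.0, 0.0]
force: [0.0, 0.7, 0.5]
opening: 0.0004
t: 27.35
tcp_pos: [0.3366, 0.3111, 0.2644]
tcp_rot: [0.162, 0.987, -0.0, 0.0]
force: [-0.3, -0.0, 0.4]
opening: 0.0007
t 27.35 box x,y,z mm [-303.8  153.9  264.4] F box [-0.3 -0.1  0.4]
```

View pics/both8.png

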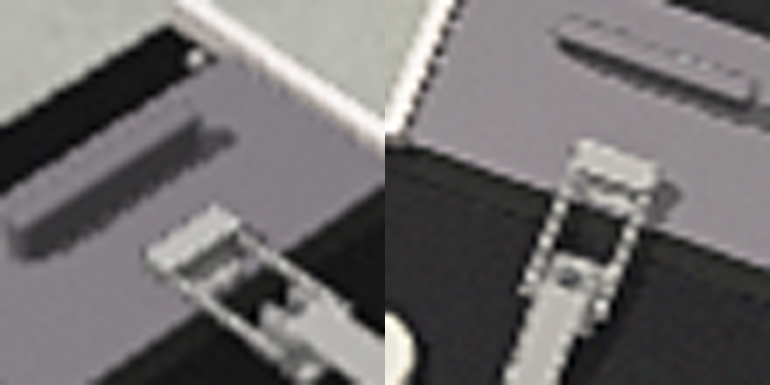

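```bash
python3 -c "
from station import *
print(finish_job())"
```

```text
the job is handed in; nothing more can be done
None
```

The latch is closed and the job is handed in at about 27 s of the 72 s allowed; no verdict was reported.

- **Hatch:** I slid it by the ridge onto the seal, felt at about hatch −1 mm. I pressed it on at 10 to 11.6 N horizontal, 13.3 N at most in total, for over half a second.
- **Claw:** I swung it over and nudged the lever to its upper stop with about 5 N. A picture then showed the lip dropped behind the keeper.
- **Lever:** I drew it down slowly with about 2 to 3 N and seated it at its hard stop. The finger met the stop at z = 112 mm, as expected for closed, and pressed with about 14 N.

**Last checks:** The pictures show the lever lying flat, the claw behind the keeper and the gripper clear of everything. The tool force reads near zero, and I saw nothing on the box moved; I took no final picture of the rest of the bench.

**Not confirmed or disagreeing:**
- I did not measure the final hatch position directly. Below −4 mm is inferred from the latch geometry, with only a shift of about 1 pixel in the picture to support it.
- The lever needed less force than the 3 to 10 N stated.
- The two cameras disagreed by about 6 mm on the box's x. Averaging them agreed with the contacts I felt to within about 1 mm.

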